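# Close the back of the kiln controller

### The job

The kiln controller lies on its face with its back open. Take the back cover by its grip, hook its lip under the controller's ledge with the opposite edge still raised, then swing that edge down until the cover lies flat and fully home inside the rim, and let go. Leave the square lid with the round knob where it lies.

Things in the scene. Friction and masses are not known exactly. Their poses are not given: they have to be found in the camera images.
- housing: Kiln controller: open grey case 222 x 172 mm, fixed, open back upwards. Origin: centre of its underside on the bench; x along the 222 mm, z up; the ledge is at its -x end, towards the robot (yaw within 15 deg). The cover's seat, a flange round the opening, has its top at z = 40 mm. Inner wall faces: x = -105 and 105 mm (+x wall 60 mm high), y = -80 and 80 mm (rims 50 mm high).
- ledge (a point): Middle of the lower free edge of the controller's ledge: x = -70, y = 0, z = 60 mm of the housing. The ledge, 5 mm thick and as wide as the case, juts from the -x end wall, so that under it a slot 20 mm high (above the seat) and 35 mm deep opens towards +x. Axes as the housing's.
- cover: Loose back cover, 150 to 310 g, flat on the bench, grip up: grey plate 5 mm thick, 140 mm wide, x = -65 to 95 mm, with a narrower lip at its -x end, which points to the robot within 30 deg. Origin: underside, below the grip. Grip: solid black bar 14 mm (x) by 70 mm (y), z = 5 to 37 mm. Seated: origin 40 mm above the housing's within 10 mm sideways, axes alike.
- cover_lip (a point): Middle of the end of the cover's lip, on its underside: x = -95, y = 0, z = 0 mm of the cover. The lip is 5 mm thick, in one plane with the plate, 100 mm wide (y), from x = -65 to -95 mm.
- bin_lid: Not for the controller, to be left alone: a loose grey square lid 120 x 120 mm, 6 mm thick, with a round black knob in the middle (32 mm high over all) and no lip. Origin: centre of its underside.
Things that resemble listed ones, but are neither listed nor needed, are in the scene too. What is shaped like the cover but blue is not meant.

How it is judged:
On the way:
1. the cover's lip is under the ledge by 5 mm or more while its opposite edge is still raised (cover tilted by more than 3.5 degrees) (x of cover_lip in the frame of housing between -0.115 and -0.075 m and z of cover_lip in the frame of housing between 0.03 and 0.058 m and angle between cover's own z axis and vertical above 0.06 rad and y of cover_lip in the frame of housing between -0.03 and 0.03 m), for 0.1 s.
At the end, for the whole second after the job is handed in: The cover lies flat on its seat inside the rim (within 4 mm of the seat's height, tilted by less than 2.3 degrees, turned by less than 10 degrees, within 15 mm of centred), its lip under the ledge by 8 mm or more, at rest (x of cover_lip in the frame of housing below -0.078 m and x of cover in the frame of housing between -0.015 and 0.015 m and y of cover in the frame of housing between -0.015 and 0.015 m and z of cover in the frame of housing between 0.036 and 0.044 m and angle between cover's own z axis and vertical below 0.04 rad and angle between the x axis of cover and the x axis of housing, either way round below 0.175 rad and linear speed of cover below 0.02 m/s); the robot touches nothing.
It fails at once if the square lid is moved by more than 30 mm (distance of bin_lid from where it was at the start of the episode above 0.03 m).
It also fails if it takes over 42 s, if anything falls off the work surface, if the arm or the gripper's body presses on something with over 40 N, if the wrist force passes 120 N, or if a joint passes its speed limit or range.

### The arm

A 7-joint arm with a two-finger parallel gripper is mounted at the origin on the work surface. World frame = base frame: x ahead of the robot, y to its left, z up, the work surface at z = 0. Lengths are in m, angles in rad, forces in N, time in s.
With the tool pointing down it reaches from about 0.35 to 0.9 m from the base axis. Payload 8.1 kg.
Tool frame: the origin (TCP) lies at the very end of the fingers, on their centre line; the grasp point (between the pads) lies 19 mm behind it; z points along the fingers, y is the line along which they close (so a half turn about z gives the same grasp; the last joint's range is limited). The gripper opens to 92 mm and grips with 3 to 60 N. Pads are 19 mm wide; open, the fingers measure 130 mm over their backs; the gripper's body (75 mm by 190 mm) begins 47 mm behind the grasp point.
Start: joints at [1.141, 0.434, 0.025, 1.573, -0.012, 1.134, -0.075], TCP at [0.201, -0.592, 0.227] pointing down, gripper open.
Joint ranges: [-2.62, 2.62], [-0.44, 2.09], [-1.27, 1.32], [0.08, 2.57], [-1.32, 4.46], [0.12, 2], [-2.74, 2.74]. Speed limits (rad/s): [2.22, 2.22, 3.01, 3.01, 3.14, 3.14, 3.14].

### API

Orientations are given as a rotation vector (axis times angle).
In Python, from cell import readout, cams, job gives the robot as it stands.
- The arm moves only by the tool drive_tool, never from a script. Its argument "commands" is a list of rows, each a list of 3 entries, a list of its own where there are three numbers: the turn, a rotation vector about the tool's x, y, z in rad, then the shift along the tool's x, y, z in cm, then the gripper's target within -1 to 1 (fully open at 1, half-way at 0, shut at -1). A call has 1 to 20 rows; each row is the pose to reach, as a shift and turn from the pose commanded when the call began, along the tool's axes at that moment; what a row does not reach only later rows make up. A row lasts 1/12 s, in which the tool goes at most 41.7 mm and 7.16 degrees, less where a joint would pass 70% of its speed; a pose out of reach is approached as far as the arm can. A call with a gripper value outside its range is refused whole. The fingers move at their own pace and stop on an object; "newtons" is the grip in N (left out, the last holds). Time passes only in rows, so rows that repeat a pose let the fingers close. It gives the time, the measured TCP pose, the force, the opening and the grip force at its end, in the units of the state.
- readout.observe(): the state, without advancing time (a new reading comes with each control period).
- cams.get_image(name): name is "scene" or "top"; returns the picture (384x512x3 uint8, blue, green, red); there is no depth.
- cams.camera_info(name): a dict with "camera_matrix" (3x3 intrinsics, pixels), "R" (3x3) and "t" (3): a world point X has camera coordinates R X + t. Camera axes: x right, y down, z forward; pixel columns grow to the right and rows downward; lengths in m; the calibration is good to about 2 mm. A picture is of the moment at which its call begins. camera_info takes no time and is no camera call.
- job.sign_off(): hands the job in; it is judged then, once.
The state is a dict: "clock": time; "joints": joint angles; "dq": joint speeds; "joint_efforts": joint torques, N m; "position": TCP position; "ee_rot": TCP orientation; "force": force on the tool from outside, world axes, zero at the start; "ft_torque": the same for the moment, N m; "width": opening from 0.0 (shut) to 1.0 (fully open); "gripper_force": force on a finger pad.
Only numpy, scipy, OpenCV 4.12 (cv2) and the standard library are available. Lean on these libraries where they do the work, as an engineer would, in place of code of your own. Each camera call takes 0.05 s, during which the arm holds its last target. There are 200 camera calls.

## Working session

There is one attempt and no reset: what is moved stays moved. The work goes in short steps, Python scripts to look and compute and a tool call to move; the robot and the scene stay as the last step left them, time stands still between calls to the robot, and variables do not carry over. Pictures are saved under pics/ and viewed, at most 10 in all, crops included, and the job is handed in when it is done.

Besides the shell and the picture viewer there is one more tool, called after ">>>" as name(argument=value, ...), one argument or row to a line, values as JSON. drive_tool: Moves the arm, as the interface text tells. Its arguments: {"type":"object","properties":{"commands":{"type":"array"},"newtons":{"type":"number"}},"required":["commands"]}

```bash
mkdir -p pics; ls
python3 - <<'E'
from cell import readout,cams,job
import cv2,numpy as np
for n in("top","scene"):
    im=cams.get_image(n);cv2.imwrite(f"pics/{n}0.png",im)
    c=cams.camera_info(n);print(n,np.round(np.array(c["camera_matrix"]),1).tolist(),np.round(c["R"],3).tolist(),np.round(c["t"],3))
s=readout.observe();print(s)
E
```

```text
pics
top [[356.5, 0.0, 260.6], [0.0, 356.5, 187.6], [0.0, 0.0, 1.0]] [[0.017, -1.0, 0.001], [-0.992, -0.017, -0.122], [0.122, 0.001, -0.993]] [-0.001  0.463  0.907]
scene [[377.4, 0.0, 257.9], [0.0, 377.4, 187.1], [0.0, 0.0, 1.0]] [[-0.808, 0.589, -0.003], [0.473, 0.645, -0.601], [-0.352, -0.487, -0.799]] [ 0.365 -0.18   1.002]
{'clock': 0.1, 'joints': array([ 1.14139857,  0.43515502,  0.02499959,  1.57405501, -0.01163112,
        1.13400058, -0.07510034]), 'dq': array([ 0.00111896, -0.00095595,  0.00235518, -0.00196774, -0.00059076,
       -0.00044959, -0.00267539]), 'joint_efforts': array([ 2.79071188e-03, -6.69133759e+01,  9.87776220e-01, -3.15147114e+01,
       -6.05626381e-02,  3.73826211e-02,  4.52691052e-05]), 'position': array([ 0.20041886, -0.59147973,  0.22600377]), 'ee_rot': array([-3.09836380e+00, -5.10653147e-01,  5.55052340e-04]), 'force': array([0.44566885, 0.12169134, 0.43844038]), 'ft_torque': array([-0.02905789,  0.01180382,  0.01466947]), 'gripper_force': 0.0, 'width': 0.9989374032474361}
```

View pics/top0.png

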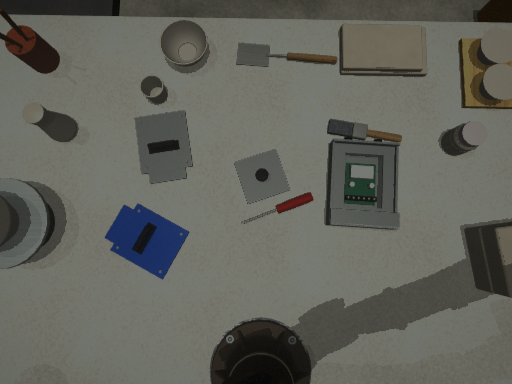

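View pics/scene0.png

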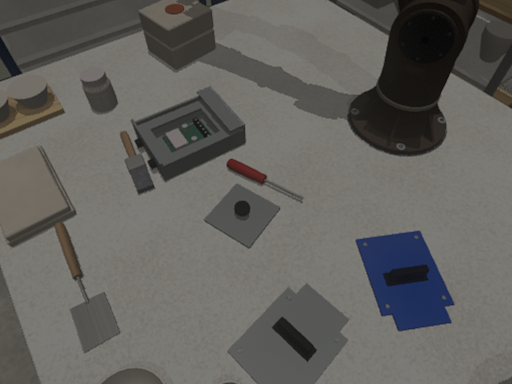

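Candidates for the cover in the top view are the grey plate with a bar and lip at (163,147), the blue plate at (147,240), and the grey square with a round knob at (262,175). The grey plate at (163,147) fits: it is grey, has a bar grip, and its lip points to the robot. The housing is at (364,183), with its ledge at the bottom, towards the robot. I'll confirm in one enlarged crop.

Run:
```python
import cv2,numpy as np
t=cv2.imread("pics/top0.png");s=cv2.imread("pics/scene0.png")
a=cv2.resize(t[100:200,120:205],None,fx=4,fy=4,interpolation=cv2.INTER_CUBIC)
b=cv2.resize(t[132:232,315:410],None,fx=4,fy=4,interpolation=cv2.INTER_CUBIC)
cv2.imwrite("pics/crop1.png",cv2.convertScaleAbs(np.hstack([a,b]),alpha=1.5))
c=s[75:190,120:260];cv2.imwrite("pics/crop2.png",cv2.convertScaleAbs(cv2.resize(c,None,fx=5,fy=5,interpolation=cv2.INTER_CUBIC),alpha=1.5))
g=cv2.cvtColor(t,cv2.COLOR_BGR2GRAY);hs=cv2.cvtColor(t,cv2.COLOR_BGR2HSV)
print([ (p,t[p[1],p[0]].tolist()) for p in [(150,130),(163,147),(180,170),(140,110),(200,160),(365,215),(340,190),(365,225)]])
```

```text
[((150, 130), [78, 82, 79]), ((163, 147), [21, 22, 22]), ((180, 170), [83, 86, 84]), ((140, 110), [108, 119, 118]), ((200, 160), [107, 118, 118]), ((365, 215), [84, 88, 85]), ((340, 190), [87, 90, 87]), ((365, 225), [99, 103, 99])]
```

View pics/crop1.png

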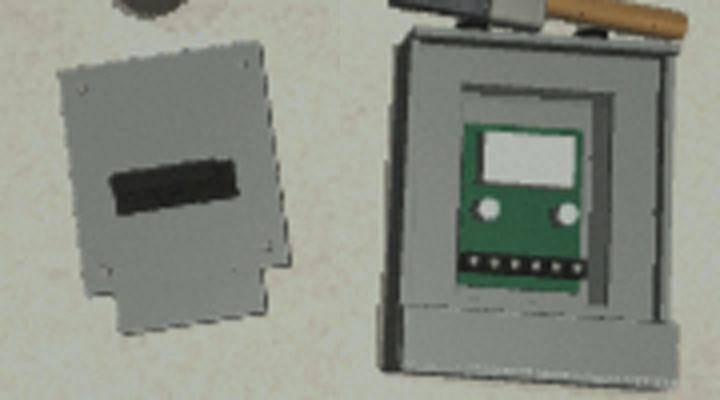

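View pics/crop2.png

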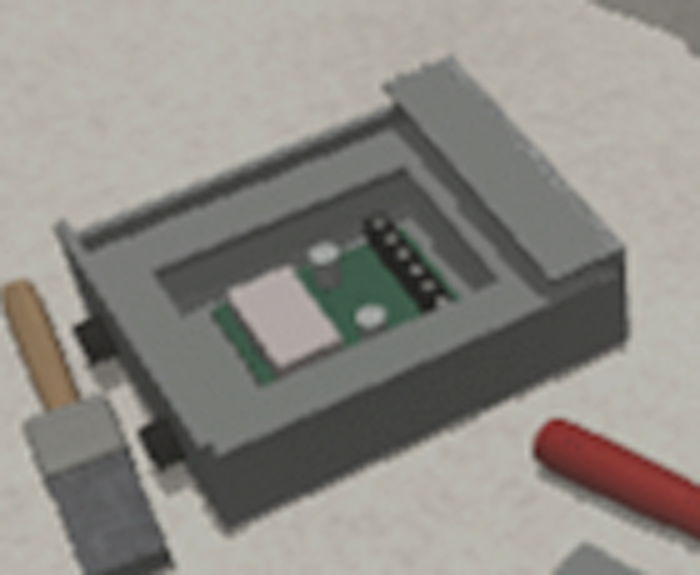

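The crop confirms it. Left panel: grey plate, black bar grip at crop (173,186), lip end at (120..266, 334..312). Right panel: housing with its ledge at the bottom, top corners at (402,304), (678,322), (678,388) and (402,370). The second crop shows the ledge top corners at (385,88), (550,278), (625,247) and (452,57). Next I'll fit rigid poses to these corners.

```bash
cat > h.py <<'E'
import numpy as np
from cell import readout,cams,job
from scipy.spatial.transform import Rotation as Ro
def ray(n,u,v,z):
    c=cams.camera_info(n);R=np.array(c["R"]);t=np.array(c["t"]);K=np.array(c["camera_matrix"])
    o=-R.T@t;d=R.T@np.linalg.solve(K,[u,v,1.]);return (o+d*(z-o[2])/d[2])[:2]
def proj(n,X):
    c=cams.camera_info(n);q=np.array(c["camera_matrix"])@(np.array(c["R"])@np.array(X)+np.array(c["t"]));return q[:2]/q[2]
def fit(M,W):
    M=np.array(M,float);W=np.array(W);m=M.mean(0);w=W.mean(0)
    a=(M-m)@[1,1j];b=(W-w)@[1,1j];s=(a.conj()*b).sum();th=np.angle(s)
    c,k=np.cos(th),np.sin(th);R=np.array([[c,-k],[k,c]]);t=w-R@m
    print("yaw deg",np.degrees(th).round(2),"t",t.round(4),"scale",(abs(s)/(abs(a)**2).sum()).round(3),"res mm",(1e3*(W-(M@R.T+t))).round(1).tolist());return th,t
E
python3 - <<'E'
from h import *
cr=lambda x,y,ox,oy,f:(ox+(x+.5)/f-.5,oy+(y+.5)/f-.5)
W=[ray("top",*cr(x,y,120,100,4),.005) for x,y in[(60,73),(260,42),(290,265),(87,293),(120,334),(266,312)]]
fit(np.array([(95,70),(95,-70),(-65,-70),(-65,70),(-95,50),(-95,-50)])/1e3,W)
W=[ray("top",*cr(x-340,y,315,132,4),z) for x,y,z in[(402,304,.065),(678,322,.065),(678,388,.065),(402,370,.065),(412,28,.06),(680,42,.06)]]
M=np.array([(-70,86),(-70,-86),(-111,-86),(-111,86),(111,86),(111,-86)])/1e3
fit(M,W)
W=[ray("scene",*cr(x,y,120,75,5),z) for x,y,z in[(550,278,.065),(385,88,.065),(452,57,.065),(625,247,.065),(215,450,.06),(60,222,.06)]]
fit(M,W)
import cv2
# grip bar by mask, both views
for n,b in(("top",(145,135,185,160)),("scene",(265,310,325,365))):
    im=cv2.imread(f"pics/{n}0.png");x0,y0,x1,y1=b
    m=(cv2.cvtColor(im,cv2.COLOR_BGR2GRAY)[y0:y1,x0:x1]<45).astype(np.uint8)
    (cx,cy),wh,an=cv2.minAreaRect(cv2.findNonZero(m));M_=cv2.moments(m,True);u=M_["m10"]/M_["m00"]+x0;v=M_["m01"]/M_["m00"]+y0
    print(n,u,v,wh,an,ray(n,u,v,.033))
E
```

```text
yaw deg 9.72 t [0.5744 0.2729] scale 0.985 res mm [[-2.4, -0.7], [-1.6, 0.5], [0.2, 0.6], [2.3, -1.1], [0.9, -0.1], [0.7, 0.8]]
yaw deg -2.56 t [ 0.4765 -0.2578] scale 0.998 res mm [[0.8, 0.9], [0.1, 0.2], [0.0, -0.3], [0.7, -0.6], [-1.5, 0.3], [-0.1, -0.5]]
yaw deg -2.48 t [ 0.4751 -0.2551] scale 0.983 res mm [[1.7, -3.2], [1.3, 3.2], [1.3, 0.5], [2.2, -1.2], [-3.5, 2.1], [-3.0, -1.4]]
top 163.0378548895899 146.06309148264984 (10.339888572692871, 31.247753143310547) 81.25383758544922 [0.56916713 0.26707195]
scene 294.4041379310345 338.38344827586207 (48.184913635253906, 15.248391151428223) 43.8766975402832 [0.57959879 0.27972272]
```

```bash
cat >> h.py <<'E'
def pose(yaw,tilt=0): # yaw of cover/housing x, tilt raises +x
    R=Ro.from_euler('z',yaw,degrees=True)*Ro.from_euler('y',-tilt,degrees=True)
    return R*Ro.from_matrix(np.array([[0,1,0],[1,0,0],[0,0,-1]]))
def go(*targets): # (p, yaw, tilt)
    s=readout.observe();R0=Ro.from_rotvec(s["ee_rot"]);p0=s["position"]
    print("t",s["clock"],"p",p0.round(4),"F",s["force"].round(1),"w",round(s["width"],3),"axes err deg",np.degrees((pose(targets[0][1],0).inv()*R0).as_rotvec()).round(2))
    for p,y,t in targets:
        print("turn",(R0.inv()*pose(y,t)).as_rotvec().round(3).tolist(),"shift cm",(100*R0.inv().apply(np.array(p)-p0)).round(2).tolist())
E
python3 -c "
from h import *
go(([.45,-.15,.22],45-90,0),([.574,.273,.15],9.5,0))"
```

```text
t 0.1 p [ 0.2004 -0.5915  0.226 ] F [0.4 0.1 0.4] w 0.999 axes err deg [8.000e-02 1.000e-02 2.628e+01]
turn [-0.001, -0.0, -0.459] shift cm [37.81, -33.8, 0.65]
turn [-0.001, -0.001, -1.41] shift cm [63.13, -69.88, 7.7]
```

>>> drive_tool(
  commands=[
    [[0,0,-0.5],[37.8,-33.8,0.6],1],
    [[0,0,-0.5],[37.8,-33.8,0.6],1],
    [[0,0,-0.5],[37.8,-33.8,0.6],1],
    [[0,0,-0.5],[37.8,-33.8,0.6],1],
    [[0,0,-0.5],[37.8,-33.8,0.6],1],
    [[0,0,-0.5],[37.8,-33.8,0.6],1],
    [[0,0,-0.5],[37.8,-33.8,0.6],1],
    [[0,0,-0.5],[37.8,-33.8,0.6],1],
    [[0,0,-0.5],[37.8,-33.8,0.6],1],
    [[0,0,-0.5],[37.8,-33.8,0.6],1],
    [[0,0,-0.5],[37.8,-33.8,0.6],1],
    [[0,0,-1.41],[63.1,-69.9,7.7],1],
    [[0,0,-1.41],[63.1,-69.9,7.7],1],
    [[0,0,-1.41],[63.1,-69.9,7.7],1],
    [[0,0,-1.41],[63.1,-69.9,7.7],1],
    [[0,0,-1.41],[63.1,-69.9,7.7],1],
    [[0,0,-1.41],[63.1,-69.9,7.7],1],
    [[0,0,-1.41],[63.1,-69.9,7.7],1],
    [[0,0,-1.41],[63.1,-69.9,7.7],1],
    [[0,0,-1.41],[63.1,-69.9,7.7],1],
  ],
  newtons=40,
)

```text
clock: 1.77
position: [0.5385, 0.1623, 0.1662]
ee_rot: [-2.027, -2.4, 0.001]
force: [0.3, -0.9, 0.3]
width: 1.0
gripper_force: 0.0
```

```bash
python3 -c "
from h import *
go(([.574,.273,.15],9.5,0))"
```

```text
t 1.7667 p [0.5385 0.1623 0.1662] F [ 0.3 -0.9  0.3] w 1.0 axes err deg [ 0.04 -0.01 -0.13]
turn [-0.001, 0.0, 0.002] shift cm [10.32, 5.35, 1.62]
```

>>> drive_tool(
  commands=[
    [[0,0,0],[10.3,5.4,1.6],1],
    [[0,0,0],[10.3,5.4,1.6],1],
    [[0,0,0],[10.3,5.4,1.6],1],
    [[0,0,0],[10.3,5.4,1.6],1],
    [[0,0,0],[10.3,5.4,1.6],1],
    [[0,0,0],[10.3,5.4,1.6],1],
    [[0,0,0],[10.3,5.4,1.6],1],
  ],
)

```text
clock: 2.35
position: [0.5747, 0.2694, 0.1507]
ee_rot: [2.031, 2.396, -0.002]
force: [-0.5, -0.7, -0.1]
width: 1.001
gripper_force: 0.0
```

```bash
python3 -c "
from h import *
go(([.574,.273,.06],9.5,0),([.574,.273,.009],9.5,0))"
```

```text
t 2.35 p [0.5747 0.2694 0.1507] F [-0.5 -0.7 -0.1] w 1.001 axes err deg [ 0.03 -0.08  0.08]
turn [-0.0, 0.001, -0.001] shift cm [0.38, -0.01, 9.07]
turn [-0.0, 0.001, -0.001] shift cm [0.39, -0.01, 14.17]
```

>>> drive_tool(
  commands=[
    [[0,0,0],[0.4,0,9],1],
    [[0,0,0],[0.4,0,9],1],
    [[0,0,0],[0.4,0,9],1],
    [[0,0,0],[0.4,0,12],1],
    [[0,0,0],[0.4,0,13.5],1],
    [[0,0,0],[0.4,0,14.1],1],
    [[0,0,0],[0.4,0,14.1],1],
    [[0,0,0],[0.4,0,14.1],1],
    [[0,0,0],[0.4,0,14.1],-1],
    [[0,0,0],[0.4,0,14.1],-1],
    [[0,0,0],[0.4,0,14.1],-1],
    [[0,0,0],[0.4,0,14.1],-1],
    [[0,0,0],[0.4,0,14.1],-1],
    [[0,0,0],[0.4,0,14.1],-1],
    [[0,0,0],[0.4,0,14.1],-1],
    [[0,0,0],[0.4,0,14.1],-1],
    [[0,0,0],[0.4,0,14.1],-1],
    [[0,0,0],[0.4,0,14.1],-1],
  ],
  newtons=40,
)

```text
clock: 3.85
position: [0.5739, 0.2751, 0.0098]
ee_rot: [-2.03, -2.398, 0.0]
force: [0.5, -0.3, -0.1]
width: 0.321
gripper_force: 0.0
```

```bash
python3 -c "
from h import *
go(([.574,.273,.16],9.5,0))
print(readout.observe()['gripper_force'])"
```

```text
t 3.85 p [0.5739 0.2751 0.0098] F [ 0.5 -0.3 -0.1] w 0.321 axes err deg [ 0.01 -0.   -0.01]
turn [-0.0, 0.0, 0.0] shift cm [-0.21, -0.03, -15.02]
0.0
```

Still closing, so I'll wait a little longer and then lift.

>>> drive_tool(
  commands=[
    [[0,0,0],[0,0,0],-1],
    [[0,0,0],[0,0,0],-1],
    [[0,0,0],[0,0,0],-1],
    [[0,0,0],[0,0,0],-1],
    [[0,0,0],[0,0,0],-1],
    [[0,0,0],[0,0,0],-1],
    [[0,0,0],[0,0,0],-1],
    [[0,0,0],[0,0,0],-1],
  ],
)

```text
clock: 4.52
position: [0.574, 0.2751, 0.0099]
ee_rot: [2.03, 2.398, 0.0]
force: [1.1, 0.5, -1.2]
width: 0.152
gripper_force: 40.0
```

>>> drive_tool(
  commands=[
    [[0,0,0],[0,0,-2],-1],
    [[0,0,0],[0,0,-6],-1],
    [[0,0,0],[0,0,-10],-1],
    [[0,0,0],[0,0,-14],-1],
    [[0,0,0],[0,0,-16],-1],
    [[0,0,0],[0,0,-16],-1],
    [[0,0,0],[0,0,-16],-1],
  ],
)

```text
clock: 5.1
position: [0.5742, 0.2752, 0.1706]
ee_rot: [2.029, 2.397, 0.002]
force: [0.5, -0.8, -4.3]
width: 0.147
gripper_force: 40.0
```

Run:
```python
from h import *
import cv2
go(([.54,0.05,.2],3,0))
im=cams.get_image("scene");t=cams.get_image("top")
cv2.imwrite("pics/lift.png",cv2.convertScaleAbs(np.hstack([im[100:384,150:512],t[80:364,80:440]]),alpha=1.5))
```

```text
t 5.1 p [0.5742 0.2752 0.1706] F [ 0.5 -0.8 -4.3] w 0.147 axes err deg [-0.09  0.01 -6.5 ]
turn [0.002, -0.0, 0.113] shift cm [-21.64, -7.08, -2.95]
```

View pics/lift.png

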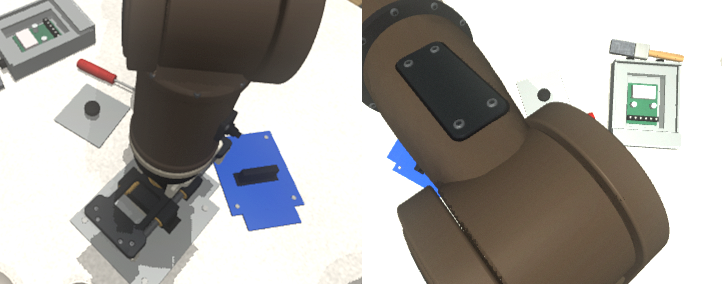

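The lift view shows the cover held in the gripper at about (145,215) in the left panel. The square lid at (92,110) has not moved.

```bash
cat >> h.py <<'E'
H=np.array([.476,-.2565,0]);HY=-2.5
def tgt(lx,lz,tilt,ly=0.):
    Rh=Ro.from_euler('z',HY,degrees=True);R=Rh*Ro.from_euler('y',-tilt,degrees=True)
    return (H+Rh.apply([lx,ly,lz])+R.apply([.095,.002,.0099]),HY,tilt)
E
python3 -c "
from h import *
go(([.574,.05,.19],3,5),tgt(-.05,.14,10))"
```

```text
t 5.2 p [0.573  0.2741 0.1681] F [ 0.7  0.2 -4. ] w 0.154 axes err deg [ 0.15 -0.09 -6.51]
turn [-0.09, -0.003, 0.114] shift cm [-22.13, -3.61, -2.15]
turn [-0.176, -0.017, 0.209] shift cm [-51.41, -14.2, 0.3]
```

>>> drive_tool(
  commands=[
    [[0,0,0.03],[-2,-0.4,-1],-1],
    [[-0.02,0,0.05],[-5,-1,-2],-1],
    [[-0.04,0,0.06],[-9,-2,-2.2],-1],
    [[-0.06,0,0.08],[-13,-3,-2.2],-1],
    [[-0.08,-0.005,0.1],[-17,-4,-2.2],-1],
    [[-0.1,-0.01,0.12],[-21,-5,-2.2],-1],
    [[-0.12,-0.01,0.14],[-25,-6,-2.2],-1],
    [[-0.14,-0.01,0.16],[-29,-7.3,-2],-1],
    [[-0.16,-0.015,0.18],[-33,-8.6,-1.5],-1],
    [[-0.176,-0.017,0.2],[-37,-9.9,-1],-1],
    [[-0.176,-0.017,0.209],[-41,-11.2,-0.5],-1],
    [[-0.176,-0.017,0.209],[-45,-12.5,0],-1],
    [[-0.176,-0.017,0.209],[-48.5,-13.5,0.2],-1],
    [[-0.176,-0.017,0.209],[-50.5,-14,0.3],-1],
    [[-0.176,-0.017,0.209],[-51.4,-14.2,0.3],-1],
    [[-0.176,-0.017,0.209],[-51.4,-14.2,0.3],-1],
    [[-0.176,-0.017,0.209],[-51.4,-14.2,0.3],-1],
    [[-0.176,-0.017,0.209],[-51.4,-14.2,0.3],-1],
  ],
)

```text
clock: 6.7
position: [0.5189, -0.2528, 0.1663]
ee_rot: [2.173, 2.085, 0.187]
force: [-0.1, -0.4, -2.3]
width: 0.148
gripper_force: 40.0
```

Run:
```python
from h import *
import cv2
go(tgt(-.05,.14,10),tgt(-.05,.075,10),tgt(-.055,.046,10))
im=cams.get_image("scene")
cv2.imwrite("pics/over.png",cv2.convertScaleAbs(cv2.resize(im[0:220,60:320],None,fx=2.6,fy=2.6),alpha=1.5));cv2.imwrite("pics/over_raw.png",im)
for lx,ly,lz in [(-.05,.05,.14),(-.05,-.05,.14)]:
    print(proj("scene",H+Ro.from_euler('z',HY,degrees=True).apply([lx,ly,lz])))
```

```text
t 6.7 p [ 0.5189 -0.2528  0.1663] F [-0.1 -0.4 -2.3] w 0.148 axes err deg [-10.06   0.18  -0.15]
turn [0.001, -0.003, 0.002] shift cm [-0.35, -0.09, -0.01]
turn [0.001, -0.003, 0.002] shift cm [-0.37, -1.22, 6.39]
turn [0.001, -0.003, 0.002] shift cm [-0.38, -2.22, 9.16]
[212.13974967 100.20062894]
[191.24146233  76.89102592]
```

View pics/over.png

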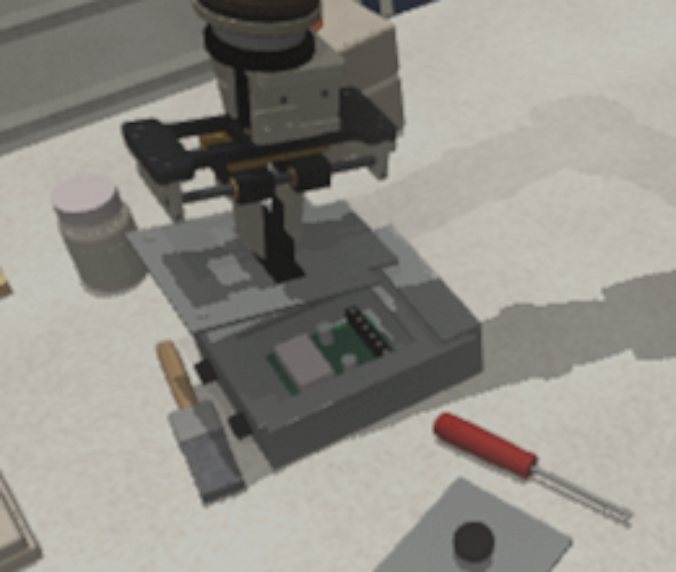

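The lip's near corner at crop (398,265) maps to raw (213,102), against a predicted (212,100), so the cover is where I think it is. Next I'll lower it and check again.

>>> drive_tool(
  commands=[
    [[0,-0.003,0.002],[-0.4,-0.4,2],-1],
    [[0,-0.003,0.002],[-0.4,-0.8,4],-1],
    [[0,-0.003,0.002],[-0.4,-1.2,6],-1],
    [[0,-0.003,0.002],[-0.4,-1.7,7.5],-1],
    [[0,-0.003,0.002],[-0.4,-2,8.5],-1],
    [[0,-0.003,0.002],[-0.4,-2.2,9.1],-1],
    [[0,-0.003,0.002],[-0.4,-2.2,9.1],-1],
    [[0,-0.003,0.002],[-0.4,-2.2,9.1],-1],
    [[0,-0.003,0.002],[-0.4,-2.2,9.1],-1],
  ],
)

```text
clock: 7.5
position: [0.5139, -0.2589, 0.0745]
ee_rot: [2.173, 2.077, 0.184]
force: [-0.5, 0.3, -2.6]
width: 0.144
gripper_force: 40.0
```

Run:
```python
from h import *
import cv2
go(tgt(-.055,.046,10),tgt(-.075,.046,10),tgt(-.095,.046,10))
im=cams.get_image("scene")
cv2.imwrite("pics/low.png",cv2.convertScaleAbs(cv2.resize(im[60:190,100:270],None,fx=4,fy=4,interpolation=cv2.INTER_CUBIC),alpha=1.6))
```

```text
t 7.5 p [ 0.5139 -0.2589  0.0745] F [-0.5  0.3 -2.6] w 0.144 axes err deg [-10.21  -0.11   0.1 ]
turn [0.004, 0.002, -0.002] shift cm [0.27, -0.15, 0.2]
turn [0.004, 0.002, -0.002] shift cm [0.27, -2.12, -0.15]
turn [0.004, 0.002, -0.002] shift cm [0.26, -4.09, -0.5]
```

View pics/low.png

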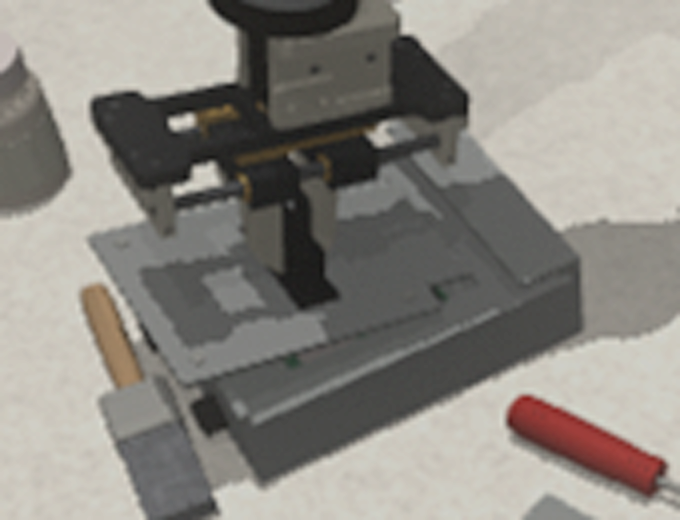

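The view shows the lip's near corner at about crop (480,280), just in front of the ledge's free edge at (520,280). The raised edge clears the +x wall. Inserting.

>>> drive_tool(
  commands=[
    [[0,0,0],[0.2,-0.3,0.1],-1],
    [[0,0,0],[0.2,-0.8,0.1],-1],
    [[0,0,0],[0.2,-1.2,0],-1],
    [[0,0,0],[0.2,-1.6,0],-1],
    [[0,0,0],[0.2,-2,-0.1],-1],
    [[0,0,0],[0.2,-2.4,-0.2],-1],
    [[0,0,0],[0.2,-2.8,-0.3],-1],
    [[0,0,0],[0.2,-2.8,-0.3],-1],
    [[0,0,0],[0.2,-2.8,-0.3],-1],
  ],
)

```text
clock: 8.3
position: [0.4848, -0.2558, 0.0716]
ee_rot: [2.175, 2.077, 0.182]
force: [0.2, 0.7, -2.8]
width: 0.15
gripper_force: 40.0
```

Run:
```python
from h import *
go(tgt(-.095,.046,10),tgt(-.095,.043,9),tgt(-.095,.041,6),tgt(-.095,.040,3),tgt(-.095,.040,0))
```

```text
t 8.3 p [ 0.4848 -0.2558  0.0716] F [ 0.2  0.7 -2.8] w 0.15 axes err deg [-10.12  -0.09   0.15]
turn [0.002, 0.002, -0.002] shift cm [0.08, -1.16, -0.27]
turn [0.019, 0.002, -0.003] shift cm [0.08, -1.2, 0.19]
turn [0.072, 0.002, -0.003] shift cm [0.09, -1.2, 0.89]
turn [0.124, 0.002, -0.003] shift cm [0.09, -1.22, 1.49]
turn [0.177, 0.002, -0.003] shift cm [0.09, -1.24, 1.98]
```

>>> drive_tool(
  commands=[
    [[0,0,0],[0.1,-0.4,-0.1],-1],
    [[0,0,0],[0.1,-0.8,-0.2],-1],
    [[0,0,0],[0.1,-1.1,-0.2],-1],
    [[0,0,0],[0.1,-1.2,-0.2],-1],
    [[0.01,0,0],[0.1,-1.2,-0.1],-1],
    [[0.02,0,0],[0.1,-1.2,0.2],-1],
    [[0.03,0,0],[0.1,-1.2,0.3],-1],
    [[0.05,0,0],[0.1,-1.2,0.6],-1],
    [[0.07,0,0],[0.1,-1.2,0.8],-1],
    [[0.07,0,0],[0.1,-1.2,0.8],-1],
    [[0.07,0,0],[0.1,-1.2,0.8],-1],
  ],
)

```text
clock: 9.22
position: [0.4753, -0.2538, 0.0613]
ee_rot: [2.213, 2.116, 0.112]
force: [-1.1, -0.2, -3.9]
width: 0.15
gripper_force: 40.0
```

Run:
```python
from h import *
go(tgt(-.095,.041,6),tgt(-.095,.040,3),tgt(-.095,.040,0))
```

```text
t 9.2167 p [ 0.4753 -0.2538  0.0613] F [-1.1 -0.2 -3.9] w 0.15 axes err deg [-6.1  -0.06  0.08]
turn [0.002, 0.001, -0.001] shift cm [-0.06, -0.08, 0.05]
turn [0.054, 0.001, -0.001] shift cm [-0.06, -0.05, 0.65]
turn [0.106, 0.001, -0.001] shift cm [-0.06, -0.04, 1.15]
```

>>> drive_tool(
  commands=[
    [[0.02,0,0],[0,0,0.2],-1],
    [[0.035,0,0],[0,0,0.4],-1],
    [[0.05,0,0],[0,0,0.6],-1],
    [[0.065,0,0],[0,0,0.75],-1],
    [[0.08,0,0],[0,0,0.9],-1],
    [[0.095,0,0],[0,0,1.05],-1],
    [[0.105,0,0],[0,0,1.1],-1],
    [[0.105,0,0],[0,0,1.15],-1],
    [[0.105,0,0],[0,0,1.15],-1],
    [[0.105,0,0],[0,0,1.15],-1],
  ],
)

```text
clock: 10.05
position: [0.4758, -0.2542, 0.0501]
ee_rot: [2.271, 2.169, 0.0]
force: [-0.4, 0.4, -2.9]
width: 0.149
gripper_force: 40.0
```

Run:
```python
from h import *
go(tgt(-.095,.040,0));print(readout.observe()["ft_torque"].round(2))
```

```text
t 10.05 p [ 0.4758 -0.2542  0.0501] F [-0.4  0.4 -2.9] w 0.149 axes err deg [-0.09 -0.06  0.13]
turn [0.001, 0.001, -0.002] shift cm [-0.03, 0.03, 0.02]
[-0.   -0.07 -0.05]
```

>>> drive_tool(
  commands=[
    [[0,0,0],[0,0,0.05],-1],
    [[0,0,0],[0,0,0.1],-1],
    [[0,0,0],[0,0,0.1],-1],
    [[0,0,0],[0,0,0.1],-1],
  ],
)

```text
clock: 10.38
position: [0.4757, -0.2543, 0.0498]
ee_rot: [2.27, 2.168, 0.0]
force: [-2.7, 0.0, 5.8]
width: 0.153
gripper_force: 40.0
```

Contact at the seat (5.8 N upward). Releasing and rising.

>>> drive_tool(
  commands=[
    [[0,0,0],[0,0,-0.05],-0.5],
    [[0,0,0],[0,0,-0.05],-0.4],
    [[0,0,0],[0,0,-0.05],-0.3],
    [[0,0,0],[0,0,-0.05],-0.2],
    [[0,0,0],[0,0,-0.05],-0.2],
    [[0,0,0],[0,0,-0.05],-0.2],
    [[0,0,0],[0,0,-0.05],-0.2],
    [[0,0,0],[0,0,-0.05],-0.2],
    [[0,0,0],[0,0,-1],-0.2],
    [[0,0,0],[0,0,-3],-0.2],
    [[0,0,0],[0,0,-6],-0.2],
    [[0,0,0],[0,0,-10],-0.2],
    [[0,0,0],[0,0,-14],-0.2],
    [[0,0,0],[0,0,-18],-0.2],
    [[0,0,0],[0,0,-18],-0.2],
  ],
)

```text
clock: 11.63
position: [0.4793, -0.2547, 0.2378]
ee_rot: [2.262, 2.161, 0.007]
force: [0.9, 0.6, -0.4]
width: 0.4
gripper_force: 0.0
```

Run:
```python
from h import *
import cv2
s=readout.observe();print(s["position"],s["force"],s["width"])
im=cams.get_image("scene");t=cams.get_image("top")
a=cv2.resize(im[60:190,100:270],None,fx=4,fy=4,interpolation=cv2.INTER_CUBIC)
cv2.imwrite("pics/done.png",cv2.convertScaleAbs(a,alpha=1.6))
Rh=Ro.from_euler('z',HY,degrees=True)
for p in [(.095,.07,.045),(.095,-.07,.045),(-.007,.035,.077),(.007,.035,.077),(.007,-.035,.077)]:
    q=proj("scene",H+Rh.apply(p));print(p,q.round(1),((q-[100,60])*4+1.5).round(0))
```

```text
[ 0.47934897 -0.25470916  0.23777697] [ 0.94556777  0.63061951 -0.36976703] 0.40026279682782456
(0.095, 0.07, 0.045) [164.9 161.4] [261. 407.]
(0.095, -0.07, 0.045) [140.4 125.4] [163. 263.]
(-0.007, 0.035, 0.077) [195.6 124.6] [384. 260.]
(0.007, 0.035, 0.077) [190.3 126.9] [363. 269.]
(0.007, -0.035, 0.077) [176.9 110. ] [309. 202.]
```

View pics/done.png

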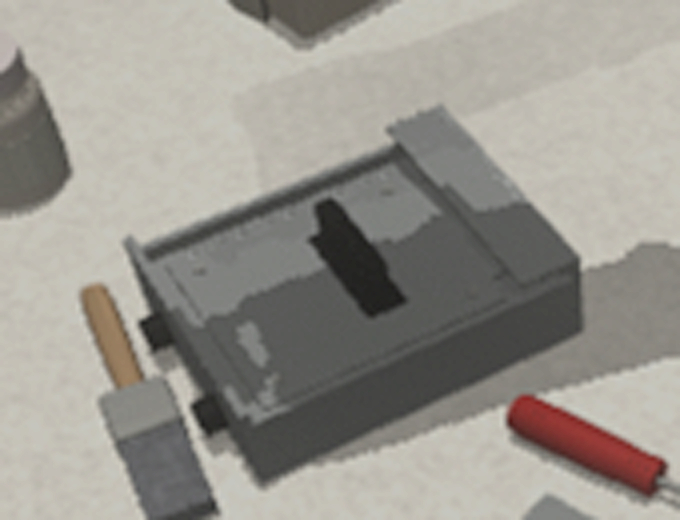

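The cover lies flat inside the rim with its lip under the ledge. Its near +x corner is at about (260,405), against a predicted (261,407). The gripper is clear.

```bash
python3 -c "
from cell import job
print(job.sign_off())"
```

```text
the job is handed in; nothing more can be done
None
```

I hooked the grey cover's lip under the ledge, swung it down flat into the rim and let go; the last picture shows it home, the square lid was never touched, and I handed the job in at about 12 s (no verdict came back).

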